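Hang the bolt bin on the bench rail and nest the parts cups in their tray

TASK

Clear up the bench: the bolt bin has been left in the tray where the parts cups belong. Carry it level, so that no bolt is spilt, hook it over the upper bar of the rail with its box on the robot's side and a good two fingers' width short of the stop, and slide it along the bar to the left until its hook rests against the stop. Then put all the empty steel cups upright in the tray as one fully nested stack, and leave the hammer, wrench, jar and tape where they are.

Things in the scene. Friction and masses are not known exactly. Their poses are not given: they have to be found in the camera images.
- bin_handle (a point): the middle of the hanging bin's carrying handle, a black bar 14 x 14 mm, 74 mm long (y), 135 mm above the bin's underside: grip it across x from above. The bin, 0.32 to 0.52 kg, balances under it: a grey sheet-steel box 90 (x) x 80 (y) x 55 mm high with bolts inside. It starts standing in the tray with its hook on the far side from the robot. x points to the hook, z up.
- bin_hook (a point): the bin's hook, an inverted U on a back plate that rises from the box's +x side: 60 mm long (y), 24 mm over its faces (x), gap 18 mm; its rear lip reaches 43 mm below its top, the last 9 mm flared outward. The point is mid-length, mid-gap, on the under face of the U's top, which rests on the bar: 122 mm above the bin's underside, 49 mm behind the handle's middle and 13 mm below it.
- bar_top (a point): bench rail, fixed: upper bar a flat bar on edge, 320 mm long, 10 thick, 30 high, on two posts behind it 294 mm apart, not higher than the bar. A like bar 80 mm lower, flush with it, keeps what hangs upright. The point is mid-length on the upper bar's top face, 230 mm above the bench; y along the bar to the robot's left, x away from the robot. The bin hangs with its box on the -x side.
- stop_face (a point): stop, a dark block clamped fast on the upper bar: 34 mm across it, 24 mm along it, 44 mm high, 7 mm above the bar's top. The point is the middle of its right-hand (-y) face, level with the bar's top; axes as the rail's. The hook is home when its left end touches this face, bin_hook then 30 mm from it.
- tray_floor (a point): square dark steel tray, 160 x 160 mm outside, 14 mm high, walls and floor 4 mm thick, fixed to the bench. This point is the middle of its inner floor, 152 x 152 mm, 4 mm above the bench; x and y lie along its sides.
- cup0_mid (a point): plain stainless-steel stacking parts cup with a heavy black rubber foot, standing upright, 64 mm high, 0.2 kg: its top 34 mm is a straight round collar, 67 mm across (grip it there; 62 mm across inside); below this a slightly tapered body, 58 mm across under the collar, 55 mm at the foot. The point is its centre, 32 mm above its underside; z points out of the mouth. 3 to 5 of the cups are present.
- cup1_mid (a point): a cup just like cup0. Nested, the shoulder under the upper cup's collar rests on the rim of the lower cup, so that each cup adds 34 mm to the stack's height. The point is its centre, 32 mm above its underside. None if absent.
- cup2_mid (a point): a cup just like cup0; the point is its centre, 32 mm above its underside. None if absent.
- cup3_mid (a point): a cup just like cup0; the point is its centre, 32 mm above its underside. None if absent.
- cup4_mid (a point): a cup just like cup0; the point is its centre, 32 mm above its underside. None if absent.
- hammer: bystander: hammer, 260 mm long, lying at the far side of the bench; origin at its middle on the bench
- wrench: bystander: steel wrench, 200 mm long, lying beyond the tray; origin at its middle on the bench
- jar: bystander: white jar with a black cap, 70 mm in diameter, 75 mm high, beyond the rail; origin at its underside
- tape: bystander: black roll of tape, 100 mm in diameter, 25 mm high, lying on the robot's side of the rail; origin at its underside
Things that resemble listed ones, but are neither listed nor needed, are in the scene too. Leave any blue look-alike of the part that bears cup2_mid alone. Leave any orange look-alike of the part that bears cup1_mid alone.

How it is judged:
On the way, in this order (a step that is already met when the one before it is completed fails the run):
1. the bin hangs level over the upper bar with at least 20 mm between the hook's end and the stop (x of bin_hook in the frame of bar_top between -0.012 and 0.012 m and z of bin_hook in the frame of bar_top between -0.004 and 0.008 m and angle between bin_hook's own z axis and vertical below 0.2 rad and x of bin_handle in the frame of bar_top below 0 m and y of bin_hook in the frame of stop_face below -0.05 m), for 0.2 s.
2. the bin, still on the bar, has been slid to the stop: less than 8 mm between the hook's end and the stop (x of bin_hook in the frame of bar_top between -0.012 and 0.012 m and z of bin_hook in the frame of bar_top between -0.004 and 0.008 m and angle between bin_hook's own z axis and vertical below 0.2 rad and x of bin_handle in the frame of bar_top below 0 m and y of bin_hook in the frame of stop_face between -0.038 and -0.02 m), for 0.2 s.
At the end, for the whole second after the job is handed in: The bin hangs on the upper bar, box to the robot (tilt under 0.2 rad), hook less than 8 mm from the stop. All cups are upright (0.1 rad), within 40 mm of the tray's middle and 6 mm of one another's axes, each fully nested: within 4 mm of whole 34 mm steps above the tray floor (all of step 2 and x of cup0_mid in the frame of tray_floor between -0.056 and 0.056 m and y of cup0_mid in the frame of tray_floor between -0.056 and 0.056 m and angle between each of cup0_mid, cup1_mid, cup2_mid, cup3_mid, cup4_mid's own z axis and vertical below 0.1 rad and (z of cup0_mid in the frame of tray_floor between 0.028 and 0.037 m or z of cup0_mid in the frame of tray_floor between 0.062 and 0.071 m or z of cup0_mid in the frame of tray_floor between 0.096 and 0.105 m or z of cup0_mid in the frame of tray_floor between 0.13 and 0.139 m or z of cup0_mid in the frame of tray_floor between 0.164 and 0.173 m) and horizontal distance between cup0_mid and cup1_mid below 0.006 m and horizontal distance between each of cup0_mid, cup1_mid and cup2_mid below 0.006 m and horizontal distance between each of cup0_mid, cup1_mid, cup2_mid and cup3_mid below 0.006 m and horizontal distance between each of cup0_mid, cup1_mid, cup2_mid, cup3_mid and cup4_mid below 0.006 m and x of cup1_mid in the frame of tray_floor between -0.056 and 0.056 m and y of cup1_mid in the frame of tray_floor between -0.056 and 0.056 m and (z of cup1_mid in the frame of tray_floor between 0.028 and 0.037 m or z of cup1_mid in the frame of tray_floor between 0.062 and 0.071 m or z of cup1_mid in the frame of tray_floor between 0.096 and 0.105 m or z of cup1_mid in the frame of tray_floor between 0.13 and 0.139 m or z of cup1_mid in the frame of tray_floor between 0.164 and 0.173 m) and x of cup2_mid in the frame of tray_floor between -0.056 and 0.056 m and y of cup2_mid in the frame of tray_floor between -0.056 and 0.056 m and (z of cup2_mid in the frame of tray_floor between 0.028 and 0.037 m or z of cup2_mid in the frame of tray_floor between 0.062 and 0.071 m or z of cup2_mid in the frame of tray_floor between 0.096 and 0.105 m or z of cup2_mid in the frame of tray_floor between 0.13 and 0.139 m or z of cup2_mid in the frame of tray_floor between 0.164 and 0.173 m) and x of cup3_mid in the frame of tray_floor between -0.056 and 0.056 m and y of cup3_mid in the frame of tray_floor between -0.056 and 0.056 m and (z of cup3_mid in the frame of tray_floor between 0.028 and 0.037 m or z of cup3_mid in the frame of tray_floor between 0.062 and 0.071 m or z of cup3_mid in the frame of tray_floor between 0.096 and 0.105 m or z of cup3_mid in the frame of tray_floor between 0.13 and 0.139 m or z of cup3_mid in the frame of tray_floor between 0.164 and 0.173 m) and x of cup4_mid in the frame of tray_floor between -0.056 and 0.056 m and y of cup4_mid in the frame of tray_floor between -0.056 and 0.056 m and (z of cup4_mid in the frame of tray_floor between 0.028 and 0.037 m or z of cup4_mid in the frame of tray_floor between 0.062 and 0.071 m or z of cup4_mid in the frame of tray_floor between 0.096 and 0.105 m or z of cup4_mid in the frame of tray_floor between 0.13 and 0.139 m or z of cup4_mid in the frame of tray_floor between 0.164 and 0.173 m)); the robot touches nothing.
It fails at once if the bin is tipped by more than 0.6 rad: the bolts are spilt (angle between bin_hook's own z axis and vertical above 0.6 rad).
It fails at once if the hammer is moved by more than 30 mm (distance of hammer from where it was at the start of the episode above 0.03 m).
It fails at once if the wrench is moved by more than 30 mm (distance of wrench from where it was at the start of the episode above 0.03 m).
It fails at once if the jar is moved by more than 30 mm (distance of jar from where it was at the start of the episode above 0.03 m).
It fails at once if the tape is moved by more than 30 mm (distance of tape from where it was at the start of the episode above 0.03 m).
Of cup0, cup1, cup2, cup3, cup4 only 3 to 5 are there at a start; the rules pass over those that are not, and their reading is None.
At some moment in a run one of cup0, cup1, cup2, cup3, cup4 may be knocked a few centimetres aside while the robot is not near it.
It also fails if it takes over 210 s, if anything falls off the work surface, if the arm or the gripper's body presses on something with over 40 N, if the wrist force passes 120 N, or if a joint passes its speed limit or range.

ROBOT

A 6-joint arm with a two-finger parallel gripper is mounted at the origin on the work surface. World frame = base frame: x ahead of the robot, y to its left, z up, the work surface at z = 0. Lengths are in m, angles in rad, forces in N, time in s.
With the tool pointing down it reaches from about 0.25 to 0.725 m from the base axis. Payload 4 kg.
Tool frame: the origin (TCP) lies midway between the tips of the shut fingers; the grasp point (between the pads) lies 19 mm behind it; z points along the fingers, y is the line along which they close (so a half turn about z gives the same grasp; the last joint's range is limited). The gripper opens to 85 mm and grips with 20 to 120 N. Pads are 22 mm wide; open, the fingers measure 114 mm over their backs; the gripper's body (76 mm by 85 mm) begins 54 mm behind the grasp point. The pads swing forward as they close: fully open they stand 13 mm farther back than shut.
Start: joints at [1.292, 0.241, 0.005, 1.335, 0, 1.571], TCP at [0.138, 0.481, 0.231] pointing down, gripper open.
Joint ranges: [-2.72, 2.72], [-1.05, 1.87], [-1.09, 1.28], [-1.99, 2.15], [-1.42, 1.44], [-3.14, 3.14]. Speed limits (rad/s): [2.79, 2.79, 3.14, 3.14, 3.14, 3.14].

INTERFACE

Orientations are given as a unit quaternion [x, y, z, w].
In Python, from workcell import bot gives the robot as it stands.
- The arm moves only by the tool move_arm, never from a script. Its argument "motion" is a list of rows, each an object of numbers: "x", "y", "z": the shift along the tool's x, y, z in cm; "yaw": the turn about the tool's z in degrees. A call has 1 to 20 rows; each row is the pose to reach, as a shift and turn from the pose commanded when the call began, along the tool's axes at that moment; what a row does not reach only later rows make up. A row lasts 1/8 s, in which the tool goes at most 62.5 mm and 10.7 degrees, less where a joint would pass 70% of its speed; a pose out of reach is approached as far as the arm can. A call with a gripper value outside its range is refused whole. "gripper" is the opening, from -1 (shut) to 1 (fully open), set as the call begins (left out, the last holds). The fingers move at their own pace and stop on an object; the grip force is fixed at half the most. Time passes only in rows, so rows that repeat a pose let the fingers close. It gives the time, the measured TCP pose, the force, the opening and the grip force at its end, in the units of the state.
- bot.get_obs(): the state, without advancing time (a new reading comes with each control period).
- bot.camera(name): name is "scene" or "top" or "wrist"; returns the picture (420x560x3 uint8, blue, green, red); there is no depth.
- bot.camera_model(name): a dict with "K" (3x3 intrinsics, pixels), "world_from_camera" (4x4, takes a point from camera to world coordinates). Camera axes: x right, y down, z forward; pixel columns grow to the right and rows downward; lengths in m; the calibration is good to about 2 mm. A picture is of the moment at which its call begins: read the wrist's pose just before it. camera_model takes no time and is no camera call; for the wrist camera it gives the pose at the moment of the call.
- bot.job_done(): hands the job in; it is judged then, once.
Trained networks look in the newest picture that a camera, given by its name, has taken for a name from the list of things; names that differ only in an ending like _2 or _b are one class to them, and where a whole thing is asked for, a point or a joint stands for the part that bears it (a point fixed in the world has none). Each returns a list of dicts, best first, with "score" (0 to 1); they miss things now and then, are a little off and sometimes report something else, mostly with a low value. They report only what shows in the picture. A call takes as long as a camera call. They do not tell look-alikes from the thing itself.
- bot.cut_out(camera, name): "mask" (420x560 bool, what is visible of it) and "centre" ([row, column] in pixels, amid what is visible of it).
The state is a dict: "clock": time; "joint_pos": joint angles; "joint_vel": joint speeds; "tau": joint torques, N m; "eef_pos": TCP position; "tool_rot": TCP orientation; "ft_force": force on the tool from outside, world axes, zero at the start; "ft_torque": the same for the moment, N m; "grip_width": finger opening in m; "grasp_force": force on a finger pad.
Only numpy, scipy, OpenCV 4.12 (cv2) and the standard library are available. Lean on these libraries where they do the work, as an engineer would, in place of code of your own. Each camera call takes 0.05 s, during which the arm holds its last target. There are 200 camera calls.

## Working session

There is one attempt and no reset: what is moved stays moved. The work goes in short steps, Python scripts to look and compute and a tool call to move; the robot and the scene stay as the last step left them, time stands still between calls to the robot, and variables do not carry over. Pictures are saved under pics/ and viewed, at most 14 in all, crops included, and the job is handed in when it is done.

Besides the shell and the picture viewer there is one more tool, called after "Emit:" as name([rows], argument=value, ...), one row to a line, values as JSON. move_arm: Moves the arm, as the interface text tells. Its arguments: {"type":"object","properties":{"motion":{"type":"array"},"gripper":{"type":"number"}},"required":["motion"]}

```bash
mkdir -p pics; cat > h.py <<'E'
import numpy as np, cv2
from workcell import bot
from scipy.spatial.transform import Rotation as R
def px(cam,P):
    m=bot.camera_model(cam); T=np.linalg.inv(m["world_from_camera"]); P=np.atleast_2d(P)
    q=(T[:3,:3]@P.T).T+T[:3,3]; q=(np.array(m["K"])@q.T).T; return q[:,:2]/q[:,2:]
def at(cam,u,v,z):  # pixel col,row -> world on plane z
    m=bot.camera_model(cam); W=np.array(m["world_from_camera"]); d=W[:3,:3]@np.linalg.inv(m["K"])@[u,v,1]; o=W[:3,3]
    return o+d*(z-o[2])/d[2]
def delta(P):  # world target TCP -> cm in tool axes
    o=bot.get_obs(); r=R.from_quat(o["tool_rot"]); return np.round(r.inv().apply(np.array(P)-o["eef_pos"])*100,2)
E
cat > a.py <<'E'
from h import *
o=bot.get_obs(); print(o["eef_pos"],R.from_quat(o["tool_rot"]).as_matrix().round(3).tolist(),o["grip_width"])
for c in("scene","top"):
    im=bot.camera(c); cv2.imwrite(f"pics/{c}0.png",im)
    m=bot.camera_model(c); print(c,np.array(m["K"]).round(1).tolist(),np.array(m["world_from_camera"]).round(3).tolist())
    for n in("bin_handle","bin_hook","bar_top","stop_face","tray_floor","cup0_mid"):
        print(n,[(round(d["score"],2),np.round(d["centre"]).tolist(),int(d["mask"].sum())) for d in bot.cut_out(c,n)][:8])
E
python3 a.py
```

```text
[0.13743123 0.48007503 0.2304181 ] [[-0.961, 0.275, -0.001], [0.275, 0.961, -0.002], [0.0, -0.002, -1.0]] 0.08533385396730996
scene [[400.6, 0.0, 276.7], [0.0, 400.6, 208.4], [0.0, 0.0, 1.0]] [[-0.14, 0.818, -0.557, 1.181], [0.99, 0.119, -0.074, 0.044], [0.006, -0.562, -0.827, 1.03], [0.0, 0.0, 0.0, 1.0]]
bin_handle [(0.91, [239.0, 262.0], 1215)]
bin_hook [(0.89, [238.0, 262.0], 1212), (0.66, [305.0, 332.0], 694), (0.48, [296.0, 260.0], 543)]
bar_top [(0.82, [236.0, 404.0], 4351)]
stop_face [(0.84, [218.0, 432.0], 307)]
tray_floor [(0.76, [254.0, 282.0], 1565), (0.47, [181.0, 218.0], 469)]
cup0_mid [(0.84, [179.0, 217.0], 468)]
top [[405.0, 0.0, 287.2], [0.0, 405.0, 210.4], [0.0, 0.0, 1.0]] [[-0.027, -0.994, 0.102, 0.499], [-1.0, 0.028, 0.008, -0.025], [-0.011, -0.102, -0.995, 1.224], [0.0, 0.0, 0.0, 1.0]]
bin_handle [(0.6, [207.0, 304.0], 1202)]
bin_hook [(0.81, [207.0, 304.0], 1090)]
bar_top [(0.65, [211.0, 185.0], 2029)]
stop_face [(0.56, [209.0, 142.0], 238)]
tray_floor [(0.76, [218.0, 290.0], 1770)]
cup0_mid [(0.65, [272.0, 368.0], 465)]
```

View pics/scene0.png

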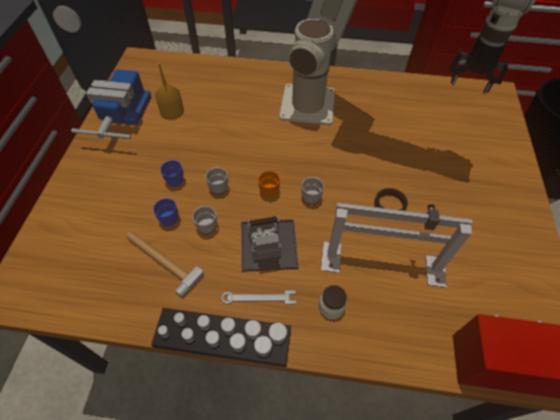

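View pics/top0.png

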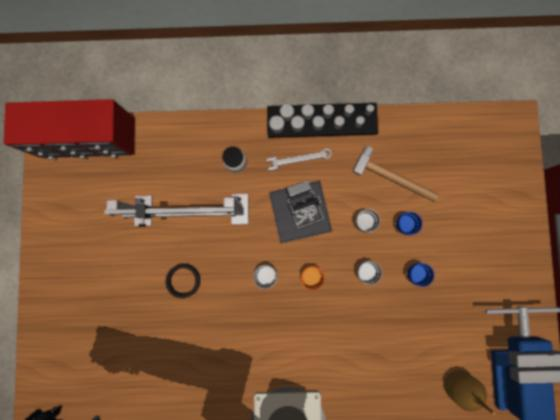

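Three steel cups (top view at (265,275), (367,220), (368,271)), plus two blue and one orange look-alike. The bin stands in the tray near (304,207), the rail spans (105–247, 210), and the stop is at (142,210). I'll enlarge the bin and the rail next.

```bash
cat > c.py <<'E'
from h import *
im=cv2.imread("pics/top0.png")
a=cv2.resize(im[170:250,260:345],None,fx=4.7,fy=4.7,interpolation=cv2.INTER_CUBIC)
b=cv2.resize(im[185:240,95:262],None,fx=4.7,fy=4.7,interpolation=cv2.INTER_CUBIC)
s=cv2.imread("pics/scene0.png"); s=cv2.resize(s[205:280,230:310],None,fx=4.7,fy=4.7,interpolation=cv2.INTER_CUBIC)
out=np.zeros((b.shape[0]+max(a.shape[0],s.shape[0]),800,3),np.uint8)
out[:b.shape[0],:b.shape[1]]=b[:,:800]; y=b.shape[0]; out[y:y+a.shape[0],:a.shape[1]]=a; out[y:y+s.shape[0],420:420+s.shape[1]]=s
out=out[:600]; cv2.imwrite("pics/crop1.png",out)
E
python3 c.py
```

```text
(no output)
```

View pics/crop1.png

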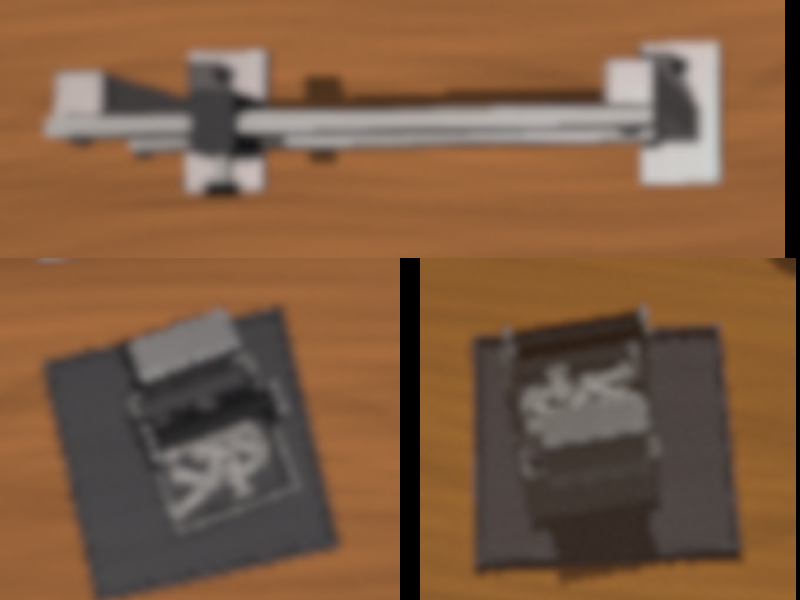

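Top crop: handle around (213,420), tray corners (45,362), (283,308), (340,545), (97,598), bar top from (45,127) to (655,115), stop's right face at about u=238.

```bash
cat > d.py <<'E'
from h import *
f=lambda u,v,z,y0=258.5,x0=260,r0=170: at("top",x0+u/4.7,r0+(v-y0)/4.7,z)
c=np.array([f(*p,.014) for p in[(45,362),(283,308),(340,545),(97,598)]]); print("tray",c.round(3).tolist(),c.mean(0).round(4)); print(np.degrees(np.arctan2(*(c[0]-c[1])[[0,1]])),np.degrees(np.arctan2(*(c[1]-c[2])[[1,0]])))
h=[f(*p,.146) for p in[(152,425),(276,400)]]; print("handle",np.round(h,4).tolist(),np.mean(h,0))
hk=[f(*p,.130) for p in[(138,358),(225,318)]]; print("hooktop",np.round(hk,4).tolist())
g=lambda u,v,z: f(u,v,z,0,95,185)
b=[g(45,125,.23),g(655,115,.23)];print("bar",np.round(b,4).tolist(),np.mean(b,0)); print("stop",g(236,125,.237),g(190,125,.237))
for u,v in[(265,275),(367,220),(368,271),(312,276),(409,223),(420,274)]: print("cup",at("top",u,v,.064).round(3))
for n in("scene","top"): pass
m=bot.camera_model("wrist");o=bot.get_obs();r=R.from_quat(o["tool_rot"]).as_matrix();W=np.array(m["world_from_camera"]);print((r.T@W[:3,:3]).round(3).tolist(),(r.T@(W[:3,3]-o["eef_pos"])).round(3),np.array(m["K"]).round(0).tolist())
print(delta([.51,-.04,.33]))
E
python3 d.py
```

```text
tray [[0.681, 0.036, 0.014], [0.711, -0.118, 0.014], [0.558, -0.148, 0.014], [0.528, 0.007, 0.014]] [ 0.6195 -0.0558  0.014 ]
-11.247039109642708 11.313198871243793
handle [[0.6226, -0.0306, 0.146], [0.635, -0.1017, 0.146]] [ 0.62880482 -0.06619578  0.146     ]
hooktop [[0.6639, -0.0237, 0.13], [0.6859, -0.075, 0.13]]
bar [[0.611, 0.4354, 0.23], [0.6071, 0.1133, 0.23]] [0.60902911 0.27435165 0.23      ]
stop [0.60733162 0.33180156 0.237     ] [0.60802269 0.35595922 0.237     ]
cup [0.436 0.052 0.064]
cup [ 0.584 -0.244  0.064]
cup [ 0.439 -0.24   0.064]
cup [ 0.43  -0.081  0.064]
cup [ 0.572 -0.363  0.064]
cup [ 0.427 -0.386  0.064]
[[0.0, -0.957, -0.289], [1.0, 0.0, 0.001], [-0.001, -0.289, 0.957]] [ 0.074  0.001 -0.144] [[325.0, 0.0, 281.0], [0.0, 325.0, 211.0], [0.0, 0.0, 1.0]]
[-50.13 -39.81  -9.87]
```

```bash
python3 -c "
from h import *
print(delta([.629,-.066,.27]))"
```

```text
[-62.29 -39.04  -3.87]
```

Emit:
move_arm([
  {"x": -5, "y": -4, "z": -3.9, "yaw": 8},
  {"x": -10, "y": -7, "z": -3.9, "yaw": 16},
  {"x": -15, "y": -10, "z": -3.9, "yaw": 24},
  {"x": -20, "y": -13, "z": -3.9, "yaw": 32},
  {"x": -25, "y": -16, "z": -3.9, "yaw": 40},
  {"x": -30, "y": -19, "z": -3.9, "yaw": 48},
  {"x": -35, "y": -22, "z": -3.9, "yaw": 56},
  {"x": -40, "y": -25, "z": -3.9, "yaw": 63},
  {"x": -45, "y": -28, "z": -3.9, "yaw": 63},
  {"x": -50, "y": -31, "z": -3.9, "yaw": 63},
  {"x": -55, "y": -34.5, "z": -3.9, "yaw": 63},
  {"x": -60, "y": -37.5, "z": -3.9, "yaw": 63},
  {"x": -62.3, "y": -39, "z": -3.9, "yaw": 63},
  {"x": -62.3, "y": -39, "z": -3.9, "yaw": 63},
  {"x": -62.3, "y": -39, "z": -3.9, "yaw": 63},
  {"x": -62.3, "y": -39, "z": -3.9, "yaw": 63},
], gripper=-0.1)

```text
clock: 2.7
eef_pos: [0.6287, -0.0646, 0.2708]
tool_rot: [0.635, 0.772, 0.0, 0.0]
ft_force: [0.2, 0.4, 0.3]
grip_width: 0.0385
grasp_force: 0.0
```

```bash
cat > w.py <<'E'
from h import *
import sys
m=bot.camera_model("wrist"); o=bot.get_obs(); print(o["clock"],o["eef_pos"].round(4) if hasattr(o["eef_pos"],"round") else o["eef_pos"],R.from_quat(o["tool_rot"]).as_matrix().round(3).tolist(),o["grip_width"])
im=bot.camera("wrist"); cv2.imwrite(f"pics/{sys.argv[1]}.png",im)
E
python3 w.py w1
```

```text
2.7 [ 0.6287 -0.0646  0.2708] [[-0.193, 0.981, 0.0], [0.981, 0.193, 0.0], [0.0, 0.0, -1.0]] 0.038496856233398144
```

View pics/w1.png

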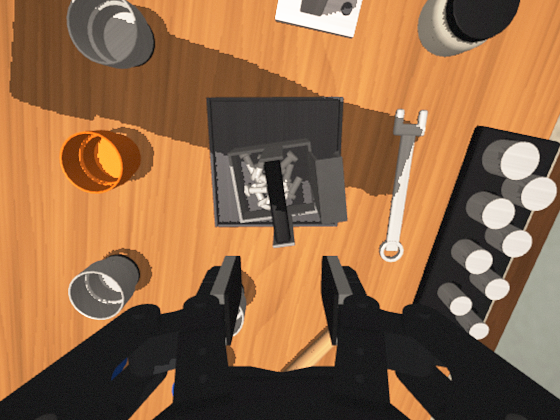

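The wrist view shows the handle's top face from about (273,160) to (283,238), with its near end face at (283,241), and the hook top at (330,190).

```bash
cat > d2.py <<'E'
from h import *
im=cv2.imread("pics/w1.png"); g=cv2.cvtColor(im,cv2.COLOR_BGR2GRAY)
m=(g<32).astype(np.uint8); m[:, :250]=0; m[:150]=0; m[250:]=0; m[:,300:]=0
n,l,s,c=cv2.connectedComponentsWithStats(m); i=1+s[1:,4].argmax(); print(s[i]); ys,xs=np.nonzero(l==i)
r=cv2.minAreaRect(np.c_[xs,ys].astype(np.float32)); print(r); b=cv2.boxPoints(r)
P=np.array([at("wrist",u,v,.146) for u,v in b]); print(P.round(4).tolist(),P.mean(0).round(4),[np.linalg.norm(P[k]-P[k-1]).round(4) for k in range(4)])
for a,c in((0,1),(1,2)): d=P[c]-P[a]; print(np.degrees(np.arctan2(d[1],d[0])))
E
python3 d2.py
```

```text
[264 160  27  80 775]
((277.4729919433594, 200.3378448486328), (80.06230926513672, 15.946702003479004), 80.53767395019531)
[[0.6075, -0.0325, 0.146], [0.6199, -0.0279, 0.146], [0.6448, -0.0943, 0.146], [0.6315, -0.0994, 0.146]] [ 0.6259 -0.0635  0.146 ] [np.float64(0.0711), np.float64(0.0132), np.float64(0.0709), np.float64(0.0142)]
20.548277494437535
-69.48176720228085
```

```bash
python3 -c "
from h import *
print(delta([.6259,-.0635,.125]))"
```

```text
[ 0.16 -0.26 14.59]
```

Emit:
move_arm([
  {"x": 0.2, "y": -0.3, "z": 1, "yaw": -9},
  {"x": 0.2, "y": -0.3, "z": 4, "yaw": -9},
  {"x": 0.2, "y": -0.3, "z": 7, "yaw": -9},
  {"x": 0.2, "y": -0.3, "z": 10, "yaw": -9},
  {"x": 0.2, "y": -0.3, "z": 12, "yaw": -9},
  {"x": 0.2, "y": -0.3, "z": 13.5, "yaw": -9},
  {"x": 0.2, "y": -0.3, "z": 14.5, "yaw": -9},
  {"x": 0.2, "y": -0.3, "z": 14.5, "yaw": -9},
])

```text
clock: 3.75
eef_pos: [0.6256, -0.0641, 0.1249]
tool_rot: [0.573, 0.819, -0.0, -0.0]
ft_force: [-0.2, 0.4, 0.0]
grip_width: 0.0385
grasp_force: 0.0
```

Emit:
move_arm([
  {"z": 0},
  {"z": 0},
  {"z": 0},
  {"z": 0},
  {"z": 0},
  {"z": 0},
  {"z": 0},
], gripper=-1)

```text
invalid input at $.motion[0]: expected keys x, y, z, yaw
```

Emit:
move_arm([
  {"z": -0.5},
  {"z": -1.5},
  {"z": -3},
  {"z": -5},
  {"z": -7},
  {"z": -9},
  {"z": -11},
  {"z": -13},
  {"z": -15},
  {"z": -16},
  {"z": -16},
  {"z": -16},
])

```text
invalid input at $.motion[0]: expected keys x, y, z, yaw
```

```bash
python3 w.py w2; python3 a.py | sed -n 1p; python3 -c "
from h import *
o=bot.get_obs();print(o['ft_torque'],o['ft_force'],o['joint_pos'])
print(delta([.5,.24,.3]))"
```

```text
3.75 [ 0.6256 -0.0641  0.1249] [[-0.343, 0.939, -0.001], [0.939, 0.343, 0.0], [0.0, -0.001, -1.0]] 0.03846010008753855
[ 0.6260395  -0.06419319  0.12568437] [[-0.343, 0.939, 0.0], [0.939, 0.343, -0.0], [-0.0, 0.0, -1.0]] 0.03848075990911552
[ 0.0112587  -0.01442943 -0.07485913] [ 0.27338261 -0.13990851 -0.67116914] [-1.02373306e-01  5.54781288e-01  1.96322215e-01  1.21239560e+00
  1.21244245e-05  1.11889881e+00]
[ 32.9   -1.41 -17.47]
```

View pics/w2.png

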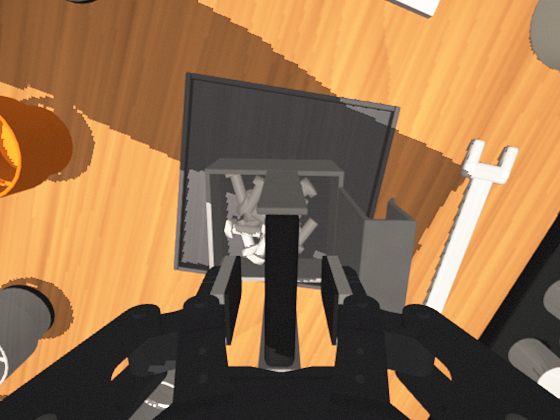

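All four keys are required in each row. The handle is well centred between the fingers (column 282) and aligned with the pads, so I'll close and lift.

Emit:
move_arm([
  {"x": 0, "y": 0, "z": 0, "yaw": 0},
  {"x": 0, "y": 0, "z": 0, "yaw": 0},
  {"x": 0, "y": 0, "z": 0, "yaw": 0},
  {"x": 0, "y": 0, "z": 0, "yaw": 0},
  {"x": 0, "y": 0, "z": 0, "yaw": 0},
  {"x": 0, "y": 0, "z": 0, "yaw": 0},
], gripper=-1)

```text
clock: 5.25
eef_pos: [0.6259, -0.0645, 0.1254]
tool_rot: [0.573, 0.819, -0.0, 0.0]
ft_force: [-1.1, -1.2, 1.8]
grip_width: 0.0125
grasp_force: 61.6
```

Emit:
move_arm([
  {"x": 0, "y": 0, "z": -0.5, "yaw": 0},
  {"x": 0, "y": 0, "z": -1.5, "yaw": 0},
  {"x": 0, "y": 0, "z": -3, "yaw": 0},
  {"x": 0, "y": 0, "z": -5, "yaw": 0},
  {"x": 0, "y": 0, "z": -7, "yaw": 0},
  {"x": 0, "y": 0, "z": -9, "yaw": 0},
  {"x": 0, "y": 0, "z": -11, "yaw": 0},
  {"x": 0, "y": 0, "z": -13, "yaw": 0},
  {"x": 0, "y": 0, "z": -15, "yaw": 0},
  {"x": 0, "y": 0, "z": -17, "yaw": 0},
  {"x": 0, "y": 0, "z": -18, "yaw": 0},
  {"x": 0, "y": 0, "z": -18, "yaw": 0},
  {"x": 0, "y": 0, "z": -18, "yaw": 0},
])

```text
clock: 6.88
eef_pos: [0.6255, -0.0642, 0.3044]
tool_rot: [0.573, 0.819, -0.0, -0.001]
ft_force: [0.3, -0.9, -3.8]
grip_width: 0.0127
grasp_force: 60.9
```

```bash
python3 -c "
from h import *
print(delta([.49,.25,.305]))"
```

```text
[ 3.416e+01 -1.970e+00 -3.000e-02]
```

Emit:
move_arm([
  {"x": 0, "y": -2, "z": 0, "yaw": 0},
  {"x": 1, "y": -5, "z": 0, "yaw": 3},
  {"x": 3, "y": -8, "z": 0, "yaw": 6},
  {"x": 6, "y": -10, "z": 0, "yaw": 9},
  {"x": 9, "y": -10, "z": 0, "yaw": 12},
  {"x": 12, "y": -10, "z": 0, "yaw": 15},
  {"x": 15, "y": -10, "z": 0, "yaw": 18},
  {"x": 18, "y": -9.5, "z": 0, "yaw": 20},
  {"x": 21, "y": -8.5, "z": 0, "yaw": 20.8},
  {"x": 24, "y": -7, "z": 0, "yaw": 20.8},
  {"x": 27, "y": -5.5, "z": 0, "yaw": 20.8},
  {"x": 30, "y": -4, "z": 0, "yaw": 20.8},
  {"x": 32.5, "y": -2.8, "z": 0, "yaw": 20.8},
  {"x": 33.8, "y": -2, "z": 0, "yaw": 20.8},
  {"x": 34.2, "y": -2, "z": 0, "yaw": 20.8},
  {"x": 34.2, "y": -2, "z": 0, "yaw": 20.8},
  {"x": 34.2, "y": -2, "z": 0, "yaw": 20.8},
])

```text
clock: 9.0
eef_pos: [0.49, 0.2492, 0.3055]
tool_rot: [0.712, 0.702, -0.0, 0.0]
ft_force: [-0.3, -0.8, -4.1]
grip_width: 0.0126
grasp_force: 60.9
```

```bash
python3 w.py w3; cat > e.py <<'E'
from h import *
a=cv2.resize(cv2.imread("pics/w3.png"),(800,600)); cv2.imwrite("pics/w3b.png",a)
E
python3 e.py
```

```text
9.0 [0.49   0.2492 0.3055] [[0.015, 1.0, 0.0], [1.0, -0.015, -0.0], [-0.0, 0.0, -1.0]] 0.012632920531009673
```

View pics/w3b.png

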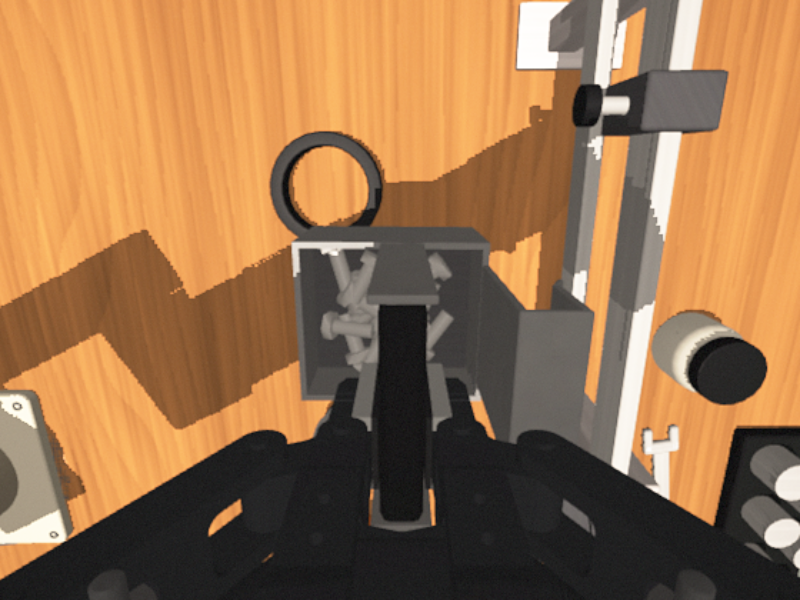

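The wrist view (scaled to 800x600) shows the stop at (690,100), the bar's bright top face running from (672,140) to about (620,470), and the hook at (555,320). Now I'll measure the bar's edges across several rows.

```bash
cat > f.py <<'E'
from h import *
im=cv2.imread("pics/w3.png"); g=cv2.cvtColor(im,cv2.COLOR_BGR2GRAY)
for v in (105,115,155,250,290,310): print(v,[(u,int(g[v,u])) for u in range(410,492,2)] if v in(115,290) else "", "pred x .603,.613:",[np.interp(0,[0],[0]) or px("wrist",[[x,y,.23] for x in(.603,.613) for y in (.25,)]).round(1).tolist()][0] if v==105 else "")
# gradient edges -> world x at z=.23
for v in (100,110,115,150,160,240,260,290,310):
    r=cv2.GaussianBlur(g,(3,1),0)[v].astype(int); d=np.diff(r); e=[u for u in range(400,495) if abs(d[u])>18 and abs(d[u])>=max(abs(d[u-2:u+3]))]
    print(v,[(u,int(d[u]),at("wrist",u+.5,v,.23)[:2].round(4).tolist()) for u in e])
for u in (455,465,475):
    c=g[40:110,u].astype(int); d=np.diff(c); print(u,[(40+k,int(d[k]),at("wrist",u,40+k+.5,.237)[:2].round(4).tolist()) for k in range(69) if abs(d[k])>15])
E
python3 f.py
```

```text
105  pred x .603,.613: [[439.6, 218.7], [453.6, 218.5]]
115 [(410, 126), (412, 147), (414, 145), (416, 144), (418, 142), (420, 147), (422, 186), (424, 188), (426, 192), (428, 193), (430, 188), (432, 184), (434, 179), (436, 181), (438, 139), (440, 109), (442, 110), (444, 110), (446, 114), (448, 111), (450, 112), (452, 114), (454, 104), (456, 114), (458, 177), (460, 245), (462, 247), (464, 245), (466, 244), (468, 246), (470, 247), (472, 247), (474, 179), (476, 173), (478, 169), (480, 164), (482, 173), (484, 176), (486, 168), (488, 169), (490, 166)] pred x .603,.613: 
155  pred x .603,.613: 
250  pred x .603,.613: 
290 [(410, 115), (412, 120), (414, 119), (416, 109), (418, 110), (420, 112), (422, 115), (424, 113), (426, 112), (428, 113), (430, 113), (432, 121), (434, 247), (436, 246), (438, 248), (440, 246), (442, 245), (444, 250), (446, 176), (448, 171), (450, 167), (452, 162), (454, 156), (456, 168), (458, 173), (460, 181), (462, 177), (464, 174), (466, 169), (468, 177), (470, 180), (472, 178), (474, 174), (476, 171), (478, 178), (480, 165), (482, 167), (484, 169), (486, 173), (488, 1
[... 1167 characters left out ...]
52, 0.2176]), (471, 22, [0.6307, 0.2174]), (480, -53, [0.6374, 0.2173])]
290 [(432, 58, [0.6048, 0.1927]), (445, -35, [0.6148, 0.1926])]
310 [(400, 26, [0.582, 0.1755]), (429, 59, [0.6046, 0.1752]), (442, -35, [0.6147, 0.175]), (450, 57, [0.621, 0.1749]), (456, -19, [0.6256, 0.1749]), (474, -33, [0.6397, 0.1747])]
455 [(48, -18, [0.5951, 0.359]), (90, -25, [0.5984, 0.3354]), (92, 42, [0.5986, 0.3343]), (93, 22, [0.5987, 0.3337])]
465 [(48, -20, [0.6011, 0.3589]), (91, 114, [0.6047, 0.3348]), (92, 64, [0.6048, 0.3342])]
475 [(48, -98, [0.607, 0.3588]), (49, -45, [0.6071, 0.3583]), (50, 16, [0.6072, 0.3577]), (89, -17, [0.6107, 0.3358]), (91, 117, [0.6108, 0.3347]), (92, 64, [0.6109, 0.3341])]
```

```bash
cat > g.py <<'E'
from h import *
im=cv2.imread("pics/w3.png"); g=cv2.cvtColor(im,cv2.COLOR_BGR2GRAY); o=bot.get_obs(); p=o["eef_pos"]; Rm=R.from_quat(o["tool_rot"]).as_matrix()
# bin axes: x=tool y, y=tool x
for dx in(.037,.061):
  for dy in(.03,.0): print(dx,dy,px("wrist",p+Rm@[dy,dx,-.004]).round(1))
for dx in(-.007,.007): print("handle",px("wrist",p+Rm@[.037,dx,-.021]).round(1))
for v in (212,219,225,240,260):
    r=g[v].astype(int); d=np.diff(r); print(v,[(u,int(d[u])) for u in range(240,425) if abs(d[u])>9])
for u in (375,395): c=g[190:240,u].astype(int); d=np.diff(c); print(u,[(190+k,int(d[k])) for k in range(49) if abs(d[k])>9])
E
python3 g.py
```

```text
0.037 0.03 [[363.  215.3]]
0.037 0.0 [[358.4 275. ]]
0.061 0.03 [[415.9 215.3]]
0.061 0.0 [[408.4 275. ]]
handle [[263.8 211.4]]
handle [[299.1 211.4]]
212 [(255, -14), (256, -21), (264, -12), (305, -12), (306, -16), (307, -11), (363, 33), (364, 56), (365, 27), (373, -45), (374, -50), (384, -16), (385, -17), (406, 24), (407, 24), (408, 25), (409, 29), (410, 11), (419, 10), (424, -31)]
219 [(240, 16), (242, 11), (263, -45), (264, -76), (267, 11), (291, 10), (298, 35), (306, 30), (307, 24), (308, 12), (311, -18), (312, -20), (313, -24), (314, -16), (362, 13), (363, 17), (414, -12), (415, 77), (416, 15), (423, -28), (424, -46)]
225 [(257, -13), (259, 14), (263, -43), (264, -70), (265, -18), (266, 11), (287, 11), (293, -11), (298, 54), (299, -10), (300, -22), (301, 26), (302, 25), (303, 22), (314, -15), (315, -32), (316, -20), (362, 18), (363, 17), (414, 35), (415, 41), (422, -20), (423, -43), (424, -16)]
240 [(242, 49), (243, 27), (252, -13), (253, -31), (254, -21), (258, 24), (259, 31), (262, 12), (263, -34), (264, -57), (265, -38), (266, 10), (297, 76), (298, 47), (302, -12), (303, -26), (304, -30), (361, 21), (412, 33), (413, 42), (416, 11), (420, -11), (421, -44), (422, -28)]
260 [(250, 18), (262, -33), (263, -48), (270, 11), (297, 19), (298, 54), (299, 20), (309, -13), (310, -12), (326, -11), (332, 10), (359, 21), (360, 14), (409, 10), (410, 56), (411, 16), (418, -36), (419, -46)]
375 [(199, -33), (210, -17), (211, -34), (216, -18), (217, 18)]
395 [(201, -18), (202, -15), (216, 17), (217, 16)]
```

Emit:
move_arm([
  {"x": 0.3, "y": 1.5, "z": 0, "yaw": 0},
  {"x": 0.6, "y": 3, "z": 0, "yaw": 0},
  {"x": 1, "y": 4.5, "z": 0, "yaw": 0},
  {"x": 1, "y": 6, "z": 0, "yaw": 0},
  {"x": 1, "y": 7.1, "z": 0, "yaw": 0},
  {"x": 1, "y": 7.1, "z": 0, "yaw": 0},
  {"x": 1, "y": 7.1, "z": 0, "yaw": 0},
  {"x": 1, "y": 7.1, "z": 1, "yaw": 0},
  {"x": 1, "y": 7.1, "z": 2, "yaw": 0},
  {"x": 1, "y": 7.1, "z": 2.6, "yaw": 0},
  {"x": 1, "y": 7.1, "z": 2.6, "yaw": 0},
])

```text
clock: 10.42
eef_pos: [0.5605, 0.259, 0.2783]
tool_rot: [0.712, 0.702, -0.001, -0.0]
ft_force: [-0.7, 0.1, -4.3]
grip_width: 0.0129
grasp_force: 60.9
```

```bash
python3 w.py w4
```

```text
10.425 [0.5605 0.259  0.2783] [[0.013, 1.0, -0.002], [1.0, -0.013, -0.001], [-0.001, -0.002, -1.0]] 0.012949235912445112
```

View pics/w4.png

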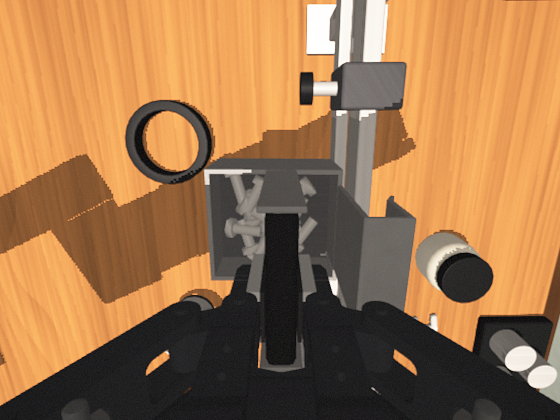

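The bar's top face (columns about 345–374 at row 180) runs into the hook gap. Lowering next while watching the force.

Emit:
move_arm([
  {"x": 0, "y": 0, "z": 0.7, "yaw": 0},
  {"x": 0, "y": 0, "z": 1.4, "yaw": 0},
  {"x": 0, "y": 0, "z": 2, "yaw": 0},
  {"x": 0, "y": 0, "z": 2, "yaw": 0},
])

```text
clock: 10.98
eef_pos: [0.5607, 0.259, 0.2584]
tool_rot: [0.712, 0.702, -0.001, -0.0]
ft_force: [-0.5, 0.5, -4.1]
grip_width: 0.0124
grasp_force: 60.9
```

Emit:
move_arm([
  {"x": 0, "y": 0, "z": 0.7, "yaw": 0},
  {"x": 0, "y": 0, "z": 1.4, "yaw": 0},
  {"x": 0, "y": 0, "z": 2, "yaw": 0},
  {"x": 0, "y": 0, "z": 2.4, "yaw": 0},
  {"x": 0, "y": 0, "z": 2.4, "yaw": 0},
])

```text
clock: 11.6
eef_pos: [0.5609, 0.2591, 0.2348]
tool_rot: [0.712, 0.702, -0.0, -0.0]
ft_force: [-0.6, -0.3, -3.1]
grip_width: 0.0122
grasp_force: 60.9
```

Emit:
move_arm([
  {"x": 0, "y": 0, "z": 0.2, "yaw": 0},
  {"x": 0, "y": 0, "z": 0.4, "yaw": 0},
  {"x": 0, "y": 0, "z": 0.5, "yaw": 0},
  {"x": 0, "y": 0, "z": 0.5, "yaw": 0},
  {"x": 0, "y": 0, "z": 0.5, "yaw": 0},
  {"x": 0, "y": 0, "z": 0.5, "yaw": 0},
])

```text
clock: 12.35
eef_pos: [0.5612, 0.2592, 0.2304]
tool_rot: [0.712, 0.702, 0.0, 0.0]
ft_force: [0.4, -0.4, -3.9]
grip_width: 0.0126
grasp_force: 60.9
```

Emit:
move_arm([
  {"x": 0, "y": 0, "z": 0.1, "yaw": 0},
  {"x": 0, "y": 0, "z": 0.2, "yaw": 0},
  {"x": 0, "y": 0, "z": 0.2, "yaw": 0},
  {"x": 0, "y": 0, "z": 0.2, "yaw": 0},
])

```text
clock: 12.85
eef_pos: [0.5612, 0.2593, 0.2291]
tool_rot: [0.712, 0.702, 0.001, 0.0]
ft_force: [-2.6, -0.7, 2.8]
grip_width: 0.0129
grasp_force: 61.6
```

Contact with the bar. Now sliding left.

Emit:
move_arm([
  {"x": 0, "y": 0, "z": -0.1, "yaw": 0},
  {"x": 0.5, "y": 0, "z": -0.1, "yaw": 0},
  {"x": 1.2, "y": 0, "z": -0.1, "yaw": 0},
  {"x": 1.9, "y": 0, "z": -0.1, "yaw": 0},
  {"x": 2.6, "y": 0, "z": -0.1, "yaw": 0},
  {"x": 3.2, "y": 0, "z": -0.1, "yaw": 0},
  {"x": 3.6, "y": 0, "z": -0.1, "yaw": 0},
  {"x": 3.8, "y": 0, "z": -0.1, "yaw": 0},
  {"x": 3.8, "y": 0, "z": -0.1, "yaw": 0},
])

```text
clock: 13.98
eef_pos: [0.5616, 0.2976, 0.2293]
tool_rot: [0.712, 0.702, 0.0, -0.0]
ft_force: [-1.3, -0.3, -0.1]
grip_width: 0.0127
grasp_force: 61.2
```

Emit:
move_arm([
  {"x": 0.1, "y": 0, "z": 0, "yaw": 0},
  {"x": 0.2, "y": 0, "z": 0, "yaw": 0},
  {"x": 0.3, "y": 0, "z": 0, "yaw": 0},
  {"x": 0.4, "y": 0, "z": 0, "yaw": 0},
  {"x": 0.4, "y": 0, "z": 0, "yaw": 0},
])

```text
clock: 14.6
eef_pos: [0.5617, 0.3014, 0.2293]
tool_rot: [0.712, 0.702, 0.0, -0.0]
ft_force: [-0.4, -0.7, -0.9]
grip_width: 0.0125
grasp_force: 61.2
```

Emit:
move_arm([
  {"x": 0.1, "y": 0, "z": 0, "yaw": 0},
  {"x": 0.2, "y": 0, "z": 0, "yaw": 0},
  {"x": 0.3, "y": 0, "z": 0, "yaw": 0},
  {"x": 0.3, "y": 0, "z": 0, "yaw": 0},
])

```text
clock: 15.1
eef_pos: [0.5617, 0.3044, 0.2293]
tool_rot: [0.712, 0.702, 0.0, -0.0]
ft_force: [0.1, -0.3, -1.4]
grip_width: 0.0126
grasp_force: 61.2
```

Emit:
move_arm([
  {"x": 0.1, "y": 0, "z": 0, "yaw": 0},
  {"x": 0.2, "y": 0, "z": 0, "yaw": 0},
  {"x": 0.2, "y": 0, "z": 0, "yaw": 0},
  {"x": 0.2, "y": 0, "z": 0, "yaw": 0},
])

```text
clock: 15.6
eef_pos: [0.5617, 0.3059, 0.2293]
tool_rot: [0.712, 0.702, -0.0, 0.0]
ft_force: [-1.0, -3.0, -0.9]
grip_width: 0.0128
grasp_force: 61.3
```

The stop pushes back (fy −3 N), so the hook is home. I'll set it down, open partly and withdraw upwards.

Emit:
move_arm([
  {"x": 0, "y": 0, "z": 0.1, "yaw": 0},
  {"x": 0, "y": 0, "z": 0.1, "yaw": 0},
  {"x": 0, "y": 0, "z": 0.1, "yaw": 0},
])

```text
clock: 15.98
eef_pos: [0.5617, 0.306, 0.229]
tool_rot: [0.712, 0.702, 0.0, 0.0]
ft_force: [-2.2, -4.1, 4.9]
grip_width: 0.0126
grasp_force: 61.9
```

Emit:
move_arm([
  {"x": 0, "y": 0, "z": 0, "yaw": 0},
  {"x": 0, "y": 0, "z": 0, "yaw": 0},
  {"x": 0, "y": 0, "z": 0, "yaw": 0},
  {"x": 0, "y": 0, "z": 0, "yaw": 0},
  {"x": 0, "y": 0, "z": 0, "yaw": 0},
  {"x": 0, "y": 0, "z": -1, "yaw": 0},
  {"x": 0, "y": 0, "z": -3, "yaw": 0},
  {"x": 0, "y": 0, "z": -6, "yaw": 0},
  {"x": 0, "y": 0, "z": -9, "yaw": 0},
  {"x": 0, "y": 0, "z": -9, "yaw": 0},
  {"x": 0, "y": 0, "z": -9, "yaw": 0},
], gripper=-0.2)

```text
clock: 17.35
eef_pos: [0.5617, 0.3061, 0.3179]
tool_rot: [0.712, 0.702, -0.0, -0.0]
ft_force: [-0.5, -0.6, -0.3]
grip_width: 0.0344
grasp_force: 0.0
```

```bash
python3 w.py w5; cat > k.py <<'E'
from h import *
im=bot.camera("top"); cv2.imwrite("pics/top2.png",im)
a=cv2.imread("pics/w5.png"); b=im[140:320,90:470]
b=cv2.resize(b,None,fx=1.25,fy=1.25); a=cv2.resize(a[:300],(450,241))
out=np.zeros((241+b.shape[0],480,3),np.uint8); out[:241,:450]=a; out[241:,:b.shape[1]]=b; cv2.imwrite("pics/c2.png",cv2.resize(out,None,fx=1.25,fy=1.25))
E
python3 k.py
```

```text
17.35 [0.5617 0.3061 0.3179] [[0.014, 1.0, -0.0], [1.0, -0.014, -0.0], [-0.0, -0.0, -1.0]] 0.03437921182674574
```

View pics/c2.png

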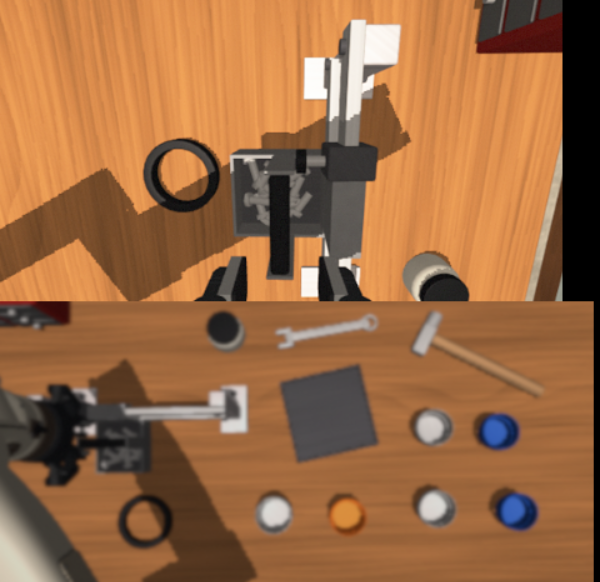

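The bin hangs with its hook against the stop, and the tray is empty. The three steel cups sit at the same places as before. Next I'll go above the nearest cup and measure it.

Emit:
move_arm([
  {"x": -3, "y": -2, "z": 0, "yaw": -0.8},
  {"x": -7, "y": -4, "z": 0, "yaw": -0.8},
  {"x": -11, "y": -6, "z": 1, "yaw": -0.8},
  {"x": -15, "y": -8, "z": 4, "yaw": -0.8},
  {"x": -19, "y": -10, "z": 7, "yaw": -0.8},
  {"x": -22.5, "y": -11.5, "z": 10, "yaw": -0.8},
  {"x": -25, "y": -12.2, "z": 11.8, "yaw": -0.8},
  {"x": -25.6, "y": -12.2, "z": 11.8, "yaw": -0.8},
  {"x": -25.6, "y": -12.2, "z": 11.8, "yaw": -0.8},
  {"x": -25.6, "y": -12.2, "z": 11.8, "yaw": -0.8},
], gripper=1)

```text
clock: 18.7
eef_pos: [0.4373, 0.0526, 0.201]
tool_rot: [0.707, 0.708, 0.001, 0.0]
ft_force: [-0.0, 0.1, 0.1]
grip_width: 0.0855
grasp_force: 0.0
```

```bash
python3 w.py w6
```

```text
18.7 [0.4373 0.0526 0.201 ] [[-0.001, 1.0, 0.002], [1.0, 0.001, 0.001], [0.001, 0.002, -1.0]] 0.08548066789036113
```

View pics/w6.png

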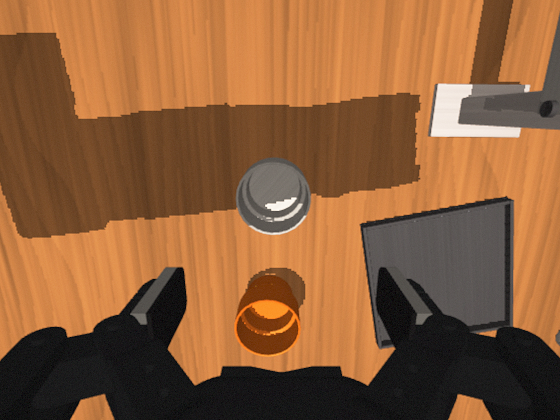

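The wrist view shows the steel cup's rim at about (272,196) with a radius near 36 px, the orange look-alike at (267,325), and the tray's corners at (361,224), (511,199), (512,330) and (380,347). I'll fit the cup with a silhouette model.

```bash
cat > cup.py <<'E'
from h import *
from scipy.optimize import minimize
t=np.linspace(0,2*np.pi,60)
def circ(x,y,r,z): return px("wrist",np.c_[x+r*np.cos(t),y+r*np.sin(t),0*t+z])
def sil(p,z0=0):
    P=np.vstack([circ(*p,.0335,z0+.064),circ(*p,.0335,z0+.03),circ(*p,.0275,z0)]); S=8
    m=np.zeros((420*2,560*2),np.uint8); cv2.fillConvexPoly(m,cv2.convexHull(np.round((P+.5)*2*256-128).astype(np.int32)),1,cv2.LINE_8,8); return cv2.resize(m.astype(np.float32),(560,420),interpolation=cv2.INTER_AREA)
def find(guess,z0=0,take=True):
    if take: bot.camera("wrist")
    c=px("wrist",[*guess,z0+.05])[0]
    L=[d for d in bot.cut_out("wrist","cup0_mid") if np.hypot(d["centre"][0]-c[1],d["centre"][1]-c[0])<60]
    if not L: return None
    M=max(L,key=lambda d:d["score"]); m=M["mask"].astype(np.float32)
    f=lambda p: np.abs(sil(p,z0)-m).sum()/m.sum()
    r=minimize(f,guess,method="Nelder-Mead",options=dict(initial_simplex=np.array(guess)+[[0,0],[.01,0],[0,.01]],xatol=2e-4,fatol=1e-4))
    return r.x.round(4),round(r.fun,3),M["score"]
def rim(p,z=.064,span=3):  # refine on rim: circle of strongest gradient at outer rim
    return None
E
cat > i.py <<'E'
from cup import *
print(bot.get_obs()["clock"],find([.4373,.052]))
c=np.array([at("wrist",*q,.014) for q in[(361,224),(511,199),(512,330),(380,347)]]);print(c.round(4).tolist(),c.mean(0),[np.linalg.norm(c[k]-c[k-1]).round(4) for k in range(4)])
g=cv2.cvtColor(cv2.imread("pics/w6.png"),cv2.COLOR_BGR2GRAY)
# rim check: bright ring of the rim facing the camera
h=cv2.HoughCircles(cv2.GaussianBlur(g,(3,3),0)[140:250,220:330],cv2.HOUGH_GRADIENT,1.5,5,param1=120,param2=20,minRadius=30,maxRadius=42)
if h is not None:
  for u,v,r in h[0][:3]: print(u+220,v+140,r,at("wrist",u+220,v+140,.064))
E
python3 i.py
```

```text
18.75 None
[[0.5235, 0.0129, 0.014], [0.6796, 0.041, 0.014], [0.7142, -0.121, 0.014], [0.5582, -0.1454, 0.014]] [ 0.61887698 -0.05313701  0.014     ] [np.float64(0.1621), np.float64(0.1586), np.float64(0.1656), np.float64(0.1579)]
273.25 199.25 35.4 [0.43013797 0.0533651  0.064     ]
273.25 191.75 31.2 [0.43017061 0.06024106 0.064     ]
274.75 185.75 31.05 [0.43152058 0.06567681 0.064     ]
```

```bash
cat > j.py <<'E'
from cup import *
print(px("wrist",[.43,.053,.05]),px("wrist",[.43,.053,.064]))
for n in("cup0_mid","cup1_mid"): print([(d["score"],d["centre"],d["mask"].sum()) for d in bot.cut_out("wrist",n)])
g=cv2.cvtColor(cv2.imread("pics/w6.png"),cv2.COLOR_BGR2GRAY)
def edges(g,p,z,n=24):
    C=px("wrist",[*p,z])[0]; out=[]
    for a in np.arange(n)*2*np.pi/n:
        q=px("wrist",[p[0]+.0335*np.cos(a),p[1]+.0335*np.sin(a),z])[0]; d=(q-C)/np.linalg.norm(q-C)
        s=np.arange(-7,7,.5); pts=(q+np.outer(s,d)).astype(np.float32)
        v=cv2.remap(g,pts[:,0][None],pts[:,1][None],cv2.INTER_LINEAR)[0].astype(float)
        out.append((round(np.degrees(a)),s[np.abs(np.diff(v)).argmax()],int(np.abs(np.diff(v)).max())))
    return out
print(edges(g,[.4302,.0534],.064))
E
python3 j.py
```

```text
[[273.41145549 195.8427322 ]] [[273.09761437 199.64515398]]
[]
[(0.84, [319.0, 268.3], np.int64(4113)), (0.57, [196.3, 271.6], np.int64(4602))]
[(0, np.float64(-4.0), 11), (15, np.float64(-5.5), 12), (30, np.float64(-7.0), 12), (45, np.float64(-1.0), 9), (60, np.float64(-0.5), 9), (75, np.float64(-1.0), 9), (90, np.float64(-0.5), 6), (105, np.float64(0.0), 8), (120, np.float64(0.0), 10), (135, np.float64(-6.5), 9), (150, np.float64(-7.0), 11), (165, np.float64(-5.0), 15), (180, np.float64(-2.0), 11), (195, np.float64(2.0), 14), (210, np.float64(0.5), 11), (225, np.float64(-1.5), 9), (240, np.float64(-2.0), 38), (255, np.float64(-2.0), 40), (270, np.float64(-3.0), 44), (285, np.float64(-3.0), 45), (300, np.float64(-2.5), 42), (315, np.float64(-3.0), 48), (330, np.float64(-2.5), 43), (345, np.float64(-3.5), 13)]
```

```bash
sed -i 's/bot.cut_out("wrist","cup0_mid") if/sum([bot.cut_out("wrist",f"cup{k}_mid") for k in range(3)],[]) if/' cup.py; sed -i 's/    M=max(L.*m=M/    print([(d["score"],d["centre"],int(d["mask"].sum())) for d in L]); M=max(L,key=lambda d:d["score"]); m=M/' cup.py
cat > i2.py <<'E'
from cup import *
print(find([.4373,.052]))
print(delta([.43,.052,.026]))
E
python3 i2.py
```

```text
[(0.72, [193.8, 273.7], 4481)]
(array([0.4295, 0.0525]), np.float64(0.029), 0.72)
[-0.   -0.64 17.44]
```

Emit:
move_arm([
  {"x": 0, "y": -0.7, "z": 2, "yaw": 0},
  {"x": 0, "y": -0.7, "z": 6, "yaw": 0},
  {"x": 0, "y": -0.7, "z": 10, "yaw": 0},
  {"x": 0, "y": -0.7, "z": 13, "yaw": 0},
  {"x": 0, "y": -0.7, "z": 15.5, "yaw": 0},
  {"x": 0, "y": -0.7, "z": 17.4, "yaw": 0},
  {"x": 0, "y": -0.7, "z": 17.4, "yaw": 0},
])

```text
clock: 20.02
eef_pos: [0.4279, 0.0517, 0.0251]
tool_rot: [0.707, 0.707, -0.001, -0.001]
ft_force: [-0.3, 0.1, -0.6]
grip_width: 0.0855
grasp_force: 0.0
```

Emit:
move_arm([
  {"x": 0, "y": 0, "z": 0, "yaw": 0},
  {"x": 0, "y": 0, "z": 0, "yaw": 0},
  {"x": 0, "y": 0, "z": 0, "yaw": 0},
  {"x": 0, "y": 0, "z": 0, "yaw": 0},
], gripper=-1)

```text
clock: 20.52
eef_pos: [0.4301, 0.0519, 0.0276]
tool_rot: [0.707, 0.707, 0.001, 0.001]
ft_force: [-1.1, -0.7, 6.2]
grip_width: 0.0667
grasp_force: 67.4
```

```bash
python3 -c "
from h import *
print(bot.get_obs()['eef_pos'],delta([.619,-.0545,.031]))"
```

```text
[0.43008673 0.05192629 0.0276403 ] [-10.65  18.89  -0.3 ]
```

Emit:
move_arm([
  {"x": 0, "y": 0, "z": -2, "yaw": 0},
  {"x": 0, "y": 0, "z": -6, "yaw": 0},
  {"x": 0, "y": 2, "z": -9, "yaw": 0},
  {"x": -2, "y": 6, "z": -9, "yaw": 0},
  {"x": -4.5, "y": 10, "z": -9, "yaw": 0},
  {"x": -7, "y": 14, "z": -9, "yaw": 0},
  {"x": -9.5, "y": 17, "z": -9, "yaw": 0},
  {"x": -10.6, "y": 18.9, "z": -9, "yaw": 0},
  {"x": -10.6, "y": 18.9, "z": -7, "yaw": 0},
  {"x": -10.6, "y": 18.9, "z": -4, "yaw": 0},
  {"x": -10.6, "y": 18.9, "z": -2, "yaw": 0},
  {"x": -10.6, "y": 18.9, "z": -0.9, "yaw": 0},
  {"x": -10.6, "y": 18.9, "z": -0.5, "yaw": 0},
  {"x": -10.6, "y": 18.9, "z": -0.5, "yaw": 0},
  {"x": -10.6, "y": 18.9, "z": -0.5, "yaw": 0},
])

```text
clock: 22.4
eef_pos: [0.6192, -0.0541, 0.0322]
tool_rot: [0.707, 0.707, 0.001, 0.001]
ft_force: [-0.1, 0.0, -1.1]
grip_width: 0.0666
grasp_force: 68.0
```

Emit:
move_arm([
  {"x": 0, "y": 0, "z": 0.1, "yaw": 0},
  {"x": 0, "y": 0, "z": 0.1, "yaw": 0},
])

```text
clock: 22.65
eef_pos: [0.6192, -0.0541, 0.0317]
tool_rot: [0.707, 0.707, 0.001, 0.001]
ft_force: [-1.6, -0.6, 5.5]
grip_width: 0.0666
grasp_force: 68.6
```

Emit:
move_arm([
  {"x": 0, "y": 0, "z": 0, "yaw": 0},
  {"x": 0, "y": 0, "z": 0, "yaw": 0},
  {"x": 0, "y": 0, "z": 0, "yaw": 0},
  {"x": 0, "y": 0, "z": -3, "yaw": 0},
  {"x": 0, "y": 0, "z": -8, "yaw": 0},
  {"x": 0, "y": 0, "z": -13, "yaw": 0},
  {"x": 0, "y": 0, "z": -17, "yaw": 0},
  {"x": 0, "y": 0, "z": -17, "yaw": 0},
  {"x": 0, "y": 0, "z": -17, "yaw": 0},
], gripper=1)

```text
clock: 23.78
eef_pos: [0.618, -0.054, 0.1996]
tool_rot: [0.707, 0.707, -0.0, -0.0]
ft_force: [0.5, -0.0, -1.4]
grip_width: 0.0851
grasp_force: 0.0
```

```bash
cat > i3.py <<'E'
from cup import *
print(bot.get_obs()["clock"],bot.get_obs()["eef_pos"],find([.619,-.054],.004))
cv2.imwrite("pics/top3.png",bot.camera("top"))
for k in range(2): print([(round(d["score"],2),d["centre"],at("top",d["centre"][1],d["centre"][0],.05).round(3).tolist()) for d in bot.cut_out("top",f"cup{k}_mid")])
print(delta([.584,-.244,.2]),delta([.439,-.24,.2]))
E
python3 i3.py
```

```text
[(0.95, [198.4, 282.7], 4674)]
23.775 [ 0.61797662 -0.05400811  0.19960971] (array([ 0.618 , -0.0529]), np.float64(0.027), 0.95)
[(0.78, [272.4, 377.6], [0.434, -0.269, 0.05])]
[]
[-19.    -3.4   -0.07] [-18.59 -17.9   -0.04]
```

Emit:
move_arm([
  {"x": -4, "y": -0.5, "z": 0, "yaw": 0},
  {"x": -9, "y": -1.5, "z": 0, "yaw": 0},
  {"x": -14, "y": -2.5, "z": 0, "yaw": 0},
  {"x": -18, "y": -3.4, "z": 0, "yaw": 0},
  {"x": -19, "y": -3.4, "z": 0, "yaw": 0},
  {"x": -19, "y": -3.4, "z": 0, "yaw": 0},
  {"x": -19, "y": -3.4, "z": 0, "yaw": 0},
])

```text
clock: 25.0
eef_pos: [0.5848, -0.2428, 0.2001]
tool_rot: [0.706, 0.708, 0.0, -0.0]
ft_force: [-0.1, 0.0, -0.4]
grip_width: 0.0857
grasp_force: 0.0
```

```bash
cat > i4.py <<'E'
from cup import *
im=bot.camera("wrist"); cv2.imwrite("pics/w7.png",im)
print(bot.get_obs()["clock"],bot.get_obs()["eef_pos"]); f=find([.582,-.242]); print(f)
if f: print(delta([*f[0],.026]), px("wrist",[*f[0],.064]))
E
python3 i4.py
```

```text
25.05 [ 0.58483663 -0.24257175  0.20023563]
[(0.95, [201.9, 273.7], 4480)]
(array([ 0.5823, -0.2479]), np.float64(0.022), 0.95)
[-0.49 -0.25 17.44] [[278.18774998 205.39681949]]
```

View pics/w7.png

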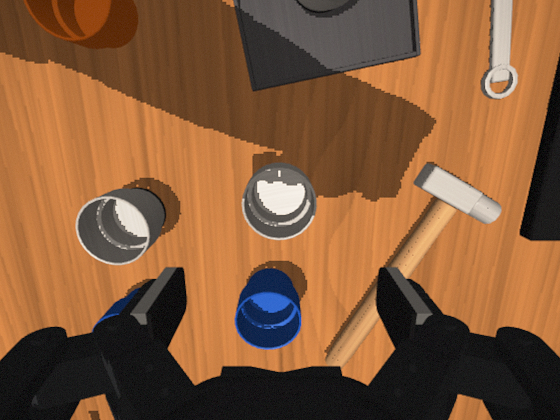

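The steel cup is at (279,203) and a second one at (115,228) has shifted a little. The blue look-alike is at (268,308). The hammer's handle runs from (440,205) to (335,355), so I'll check finger clearance against it.

```bash
python3 -c "
from h import *
print([at('wrist',u,v,.02)[:2].round(3).tolist() for u,v in((440,205),(420,222),(395,250),(335,350))])
print(px('wrist',[[.5823+.06,-.248,.02],[.5823+.06,-.259,.02],[.5823-.06,-.248,.02]]))"
```

```text
[[0.75, -0.26], [0.732, -0.278], [0.709, -0.31], [0.65, -0.44]]
[[336.85787054 193.99794424]
 [336.30682846 204.31113372]
 [220.06976502 193.75952174]]
```

Emit:
move_arm([
  {"x": -0.5, "y": -0.2, "z": 2, "yaw": 0},
  {"x": -0.5, "y": -0.2, "z": 6, "yaw": 0},
  {"x": -0.5, "y": -0.2, "z": 10, "yaw": 0},
  {"x": -0.5, "y": -0.2, "z": 13, "yaw": 0},
  {"x": -0.5, "y": -0.2, "z": 15.5, "yaw": 0},
  {"x": -0.5, "y": -0.2, "z": 17.4, "yaw": 0},
  {"x": -0.5, "y": -0.2, "z": 17.4, "yaw": 0},
])

```text
clock: 26.12
eef_pos: [0.581, -0.248, 0.0245]
tool_rot: [0.707, 0.707, -0.001, -0.002]
ft_force: [-0.3, 0.7, 0.3]
grip_width: 0.0854
grasp_force: 0.0
```

Emit:
move_arm([
  {"x": 0, "y": 0, "z": 0, "yaw": 0},
  {"x": 0, "y": 0, "z": 0, "yaw": 0},
  {"x": 0, "y": 0, "z": 0, "yaw": 0},
  {"x": 0, "y": 0, "z": 0, "yaw": 0},
], gripper=-1)

```text
clock: 26.62
eef_pos: [0.5836, -0.2494, 0.028]
tool_rot: [0.707, 0.707, 0.001, 0.001]
ft_force: [-0.3, 1.4, 5.9]
grip_width: 0.0665
grasp_force: 67.7
```

Emit:
move_arm([
  {"x": 0, "y": 0, "z": -2, "yaw": 0},
  {"x": 0, "y": 0, "z": -6, "yaw": 0},
  {"x": 0, "y": 0, "z": -11, "yaw": 0},
  {"x": 0, "y": 0, "z": -16, "yaw": 0},
  {"x": 0, "y": 0, "z": -16, "yaw": 0},
  {"x": 0, "y": 0, "z": -16, "yaw": 0},
])

```text
clock: 27.38
eef_pos: [0.5817, -0.2488, 0.1852]
tool_rot: [0.707, 0.707, -0.0, -0.001]
ft_force: [1.1, -0.3, -1.8]
grip_width: 0.0664
grasp_force: 67.6
```

```bash
python3 -c "
from h import *
print(bot.get_obs()['eef_pos'],delta([.618,-.0529,.186]))"
```

```text
[ 0.5817186  -0.24879769  0.18516418] [19.59  3.64 -0.08]
```

Emit:
move_arm([
  {"x": 3, "y": 0.5, "z": 0, "yaw": 0},
  {"x": 7, "y": 1.5, "z": 0, "yaw": 0},
  {"x": 11, "y": 2.2, "z": 0, "yaw": 0},
  {"x": 15, "y": 3, "z": 0, "yaw": 0},
  {"x": 18, "y": 3.6, "z": 0, "yaw": 0},
  {"x": 19.5, "y": 3.6, "z": 0, "yaw": 0},
  {"x": 19.5, "y": 3.6, "z": 2, "yaw": 0},
  {"x": 19.5, "y": 3.6, "z": 5, "yaw": 0},
  {"x": 19.5, "y": 3.6, "z": 7.5, "yaw": 0},
  {"x": 19.5, "y": 3.6, "z": 7.5, "yaw": 0},
  {"x": 19.5, "y": 3.6, "z": 7.5, "yaw": 0},
])

```text
clock: 28.75
eef_pos: [0.6184, -0.0546, 0.1115]
tool_rot: [0.707, 0.707, -0.0, 0.0]
ft_force: [-0.4, -0.2, -1.5]
grip_width: 0.0665
grasp_force: 67.7
```

```bash
python3 w.py w8; python3 -c "
from h import *
print(delta([.618,-.0538,.066]))"
```

```text
28.75 [ 0.6184 -0.0546  0.1115] [[0.0, 1.0, -0.0], [1.0, -0.0, -0.0], [-0.0, -0.0, -1.0]] 0.06647931302851291
[ 0.07 -0.1   4.63]
```

View pics/w8.png

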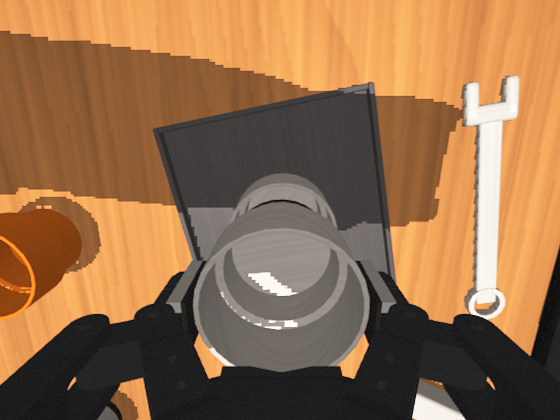

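The held cup (centred at column 282) sits in line above the lower one (rim arc around (283,190)). I'll lower it in.

Emit:
move_arm([
  {"x": 0.1, "y": 0, "z": 0.8, "yaw": 0},
  {"x": 0.1, "y": 0, "z": 1.6, "yaw": 0},
  {"x": 0.1, "y": 0, "z": 2.4, "yaw": 0},
  {"x": 0.1, "y": 0, "z": 3, "yaw": 0},
  {"x": 0.1, "y": 0, "z": 3, "yaw": 0},
])

```text
clock: 29.42
eef_pos: [0.6178, -0.053, 0.0804]
tool_rot: [0.707, 0.707, -0.001, -0.001]
ft_force: [0.3, -0.5, -2.3]
grip_width: 0.0662
grasp_force: 67.7
```

Emit:
move_arm([
  {"x": 0, "y": 0, "z": 0.5, "yaw": 0},
  {"x": 0, "y": 0, "z": 1, "yaw": 0},
  {"x": 0, "y": 0, "z": 1.4, "yaw": 0},
  {"x": 0, "y": 0, "z": 1.4, "yaw": 0},
  {"x": 0, "y": 0, "z": 1.4, "yaw": 0},
])

```text
clock: 30.05
eef_pos: [0.6183, -0.0531, 0.0673]
tool_rot: [0.707, 0.707, -0.0, -0.0]
ft_force: [-0.1, -0.5, -2.3]
grip_width: 0.0665
grasp_force: 67.7
```

Emit:
move_arm([
  {"x": 0, "y": 0, "z": 0.1, "yaw": 0},
  {"x": 0, "y": 0, "z": 0.2, "yaw": 0},
  {"x": 0, "y": 0, "z": 0.2, "yaw": 0},
])

```text
clock: 30.42
eef_pos: [0.6186, -0.053, 0.0659]
tool_rot: [0.707, 0.707, 0.0, 0.0]
ft_force: [-2.2, -0.3, 2.3]
grip_width: 0.0664
grasp_force: 68.1
```

Emit:
move_arm([
  {"x": 0, "y": 0, "z": 0, "yaw": 0},
  {"x": 0, "y": 0, "z": 0, "yaw": 0},
  {"x": 0, "y": 0, "z": 0, "yaw": 0},
  {"x": 0, "y": 0, "z": -3, "yaw": 0},
  {"x": 0, "y": 0, "z": -8, "yaw": 0},
  {"x": 0, "y": 0, "z": -13, "yaw": 0},
  {"x": 0, "y": 0, "z": -14, "yaw": 0},
  {"x": 0, "y": 0, "z": -14, "yaw": 0},
  {"x": 0, "y": 0, "z": -14, "yaw": 0},
], gripper=1)

```text
clock: 31.55
eef_pos: [0.6173, -0.0529, 0.2032]
tool_rot: [0.707, 0.707, -0.001, -0.001]
ft_force: [-0.3, -0.3, 0.0]
grip_width: 0.0854
grasp_force: 0.0
```

```bash
cat > i5.py <<'E'
from cup import *
print(bot.get_obs()["clock"],bot.get_obs()["eef_pos"],find([.618,-.053],.038))
print(delta([.436,-.266,.2]))
E
python3 i5.py
```

```text
[(0.94, [205.5, 278.5], 5922)]
31.55 [ 0.6172504  -0.05293609  0.2031521 ] (array([ 0.6187, -0.0515]), np.float64(0.02), 0.94)
[-21.29 -18.17   0.42]
```

Emit:
move_arm([
  {"x": -3, "y": -3, "z": 0, "yaw": 0},
  {"x": -7, "y": -6.5, "z": 0, "yaw": 0},
  {"x": -11, "y": -10, "z": 0, "yaw": 0},
  {"x": -15, "y": -13, "z": 0, "yaw": 0},
  {"x": -19, "y": -16.5, "z": 0, "yaw": 0},
  {"x": -21.3, "y": -18.2, "z": 0.3, "yaw": 0},
  {"x": -21.3, "y": -18.2, "z": 0.3, "yaw": 0},
  {"x": -21.3, "y": -18.2, "z": 0.3, "yaw": 0},
  {"x": -21.3, "y": -18.2, "z": 0.3, "yaw": 0},
])

```text
clock: 32.88
eef_pos: [0.4372, -0.2653, 0.2022]
tool_rot: [0.706, 0.708, 0.0, -0.0]
ft_force: [-0.7, -0.3, -0.1]
grip_width: 0.0854
grasp_force: 0.0
```

```bash
sed -i 's/w7/w9/; s/\[.582,-.242\]/[.436,-.266]/' i4.py; python3 i4.py
```

```text
32.925 [ 0.43716191 -0.26526874  0.2022153 ]
[(0.68, [205.3, 270.5], 4532)]
(array([ 0.4296, -0.273 ]), np.float64(0.016), 0.68)
[-0.74 -0.72 17.63] [[272.92728444 207.50888663]]
```

View pics/w9.png

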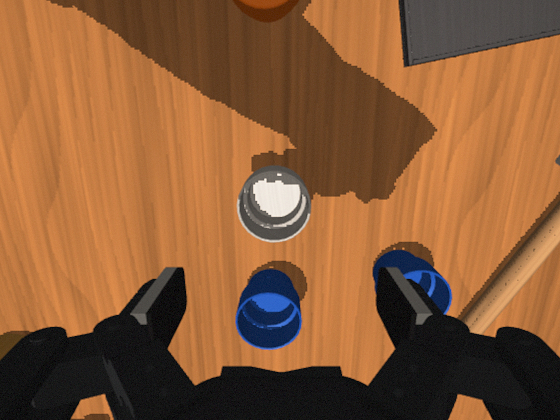

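Last steel cup at (274,205), clear of the blue ones at (268,308) and (420,285).

Emit:
move_arm([
  {"x": -0.7, "y": -0.7, "z": 2, "yaw": 0},
  {"x": -0.7, "y": -0.7, "z": 6, "yaw": 0},
  {"x": -0.7, "y": -0.7, "z": 10, "yaw": 0},
  {"x": -0.7, "y": -0.7, "z": 13, "yaw": 0},
  {"x": -0.7, "y": -0.7, "z": 15.5, "yaw": 0},
  {"x": -0.7, "y": -0.7, "z": 17.5, "yaw": 0},
  {"x": -0.7, "y": -0.7, "z": 17.5, "yaw": 0},
])

```text
clock: 34.0
eef_pos: [0.4283, -0.2721, 0.0258]
tool_rot: [0.707, 0.707, -0.0, -0.002]
ft_force: [-0.1, 1.1, 0.4]
grip_width: 0.0852
grasp_force: 0.0
```

Emit:
move_arm([
  {"x": 0, "y": 0, "z": 0, "yaw": 0},
  {"x": 0, "y": 0, "z": 0, "yaw": 0},
  {"x": 0, "y": 0, "z": 0, "yaw": 0},
  {"x": 0, "y": 0, "z": 0, "yaw": 0},
], gripper=-1)

```text
clock: 34.5
eef_pos: [0.4305, -0.2738, 0.0287]
tool_rot: [0.707, 0.707, 0.0, 0.001]
ft_force: [0.0, 0.5, 6.1]
grip_width: 0.066
grasp_force: 67.6
```

Emit:
move_arm([
  {"x": 0, "y": 0, "z": -2, "yaw": 0},
  {"x": 0, "y": 0, "z": -6, "yaw": 0},
  {"x": 0, "y": 0, "z": -11, "yaw": 0},
  {"x": 0, "y": 0, "z": -16, "yaw": 0},
  {"x": 0, "y": 0, "z": -16, "yaw": 0},
  {"x": 0, "y": 0, "z": -16, "yaw": 0},
])

```text
clock: 35.25
eef_pos: [0.4289, -0.2727, 0.1866]
tool_rot: [0.707, 0.707, -0.0, -0.001]
ft_force: [-0.2, -0.3, -3.3]
grip_width: 0.0662
grasp_force: 67.6
```

```bash
python3 -c "
from h import *
print(bot.get_obs()['eef_pos'],delta([.6183,-.053,.145]))"
```

```text
[ 0.42885345 -0.27274765  0.18659346] [21.96 18.96  4.15]
```

Emit:
move_arm([
  {"x": 3, "y": 3, "z": 0, "yaw": 0},
  {"x": 7, "y": 6.5, "z": 0, "yaw": 0},
  {"x": 11, "y": 10, "z": 0, "yaw": 0},
  {"x": 15, "y": 13.5, "z": 0, "yaw": 0},
  {"x": 19, "y": 17, "z": 0, "yaw": 0},
  {"x": 21.5, "y": 18.5, "z": 0, "yaw": 0},
  {"x": 22, "y": 18.9, "z": 0, "yaw": 0},
  {"x": 22, "y": 18.9, "z": 0, "yaw": 0},
  {"x": 22, "y": 18.9, "z": 2, "yaw": 0},
  {"x": 22, "y": 18.9, "z": 4, "yaw": 0},
  {"x": 22, "y": 18.9, "z": 4, "yaw": 0},
  {"x": 22, "y": 18.9, "z": 4, "yaw": 0},
])

```text
clock: 36.75
eef_pos: [0.6182, -0.054, 0.1479]
tool_rot: [0.707, 0.707, 0.0, 0.0]
ft_force: [0.5, -0.6, -1.2]
grip_width: 0.0658
grasp_force: 67.8
```

```bash
python3 -c "
from h import *
print(bot.get_obs()['eef_pos'],delta([.6183,-.053,.1006]))"
```

```text
[ 0.61815247 -0.0540393   0.14792102] [0.1  0.01 4.73]
```

Emit:
move_arm([
  {"x": 0.1, "y": 0, "z": 0.8, "yaw": 0},
  {"x": 0.1, "y": 0, "z": 1.6, "yaw": 0},
  {"x": 0.1, "y": 0, "z": 2.4, "yaw": 0},
  {"x": 0.1, "y": 0, "z": 3, "yaw": 0},
  {"x": 0.1, "y": 0, "z": 3, "yaw": 0},
])

```text
clock: 37.38
eef_pos: [0.6178, -0.0519, 0.1164]
tool_rot: [0.707, 0.707, -0.001, -0.001]
ft_force: [0.8, 0.2, -2.1]
grip_width: 0.0664
grasp_force: 67.8
```

Emit:
move_arm([
  {"x": 0, "y": 0, "z": 0.5, "yaw": 0},
  {"x": 0, "y": 0, "z": 1, "yaw": 0},
  {"x": 0, "y": 0, "z": 1.5, "yaw": 0},
  {"x": 0, "y": 0, "z": 1.6, "yaw": 0},
  {"x": 0, "y": 0, "z": 1.6, "yaw": 0},
])

```text
clock: 38.0
eef_pos: [0.6183, -0.052, 0.1012]
tool_rot: [0.707, 0.707, -0.0, -0.0]
ft_force: [-0.2, 0.2, -2.3]
grip_width: 0.0663
grasp_force: 67.9
```

Emit:
move_arm([
  {"x": 0, "y": 0, "z": 0.1, "yaw": 0},
  {"x": 0, "y": 0, "z": 0.2, "yaw": 0},
  {"x": 0, "y": 0, "z": 0.2, "yaw": 0},
])

```text
clock: 38.38
eef_pos: [0.6186, -0.052, 0.1008]
tool_rot: [0.707, 0.707, 0.0, 0.001]
ft_force: [-2.3, 0.4, 4.9]
grip_width: 0.0665
grasp_force: 68.5
```

Emit:
move_arm([
  {"x": 0, "y": 0, "z": 0, "yaw": 0},
  {"x": 0, "y": 0, "z": 0, "yaw": 0},
  {"x": 0, "y": 0, "z": 0, "yaw": 0},
  {"x": 0, "y": 0, "z": -3, "yaw": 0},
  {"x": 0, "y": 0, "z": -8, "yaw": 0},
  {"x": 0, "y": 0, "z": -13, "yaw": 0},
  {"x": 0, "y": -4, "z": -14, "yaw": 0},
  {"x": 0, "y": -10, "z": -14, "yaw": 0},
  {"x": 0, "y": -16, "z": -14, "yaw": 0},
  {"x": 0, "y": -22, "z": -14, "yaw": 0},
  {"x": 0, "y": -22, "z": -14, "yaw": 0},
  {"x": 0, "y": -22, "z": -14, "yaw": 0},
], gripper=1)

```text
clock: 39.88
eef_pos: [0.3991, -0.0523, 0.24]
tool_rot: [0.707, 0.707, 0.001, 0.001]
ft_force: [0.4, -0.7, 0.2]
grip_width: 0.0859
grasp_force: 0.0
```

```bash
cat > z.py <<'E'
from cup import *
o=bot.get_obs(); print(o["clock"],o["eef_pos"])
w=bot.camera("wrist"); t=bot.camera("top"); s=bot.camera("scene")
a=cv2.resize(s[150:300,150:480],(800,364)); b=cv2.resize(t[140:290,90:460],(560,227)); c=cv2.resize(w[0:420],(240,180))
out=np.zeros((591,800,3),np.uint8); out[:364]=a; out[364:,:560]=b; out[364:544,560:]=c; cv2.imwrite("pics/fin.png",out)
E
python3 z.py
```

```text
39.875 [ 0.39907355 -0.05225771  0.23998402]
```

View pics/fin.png

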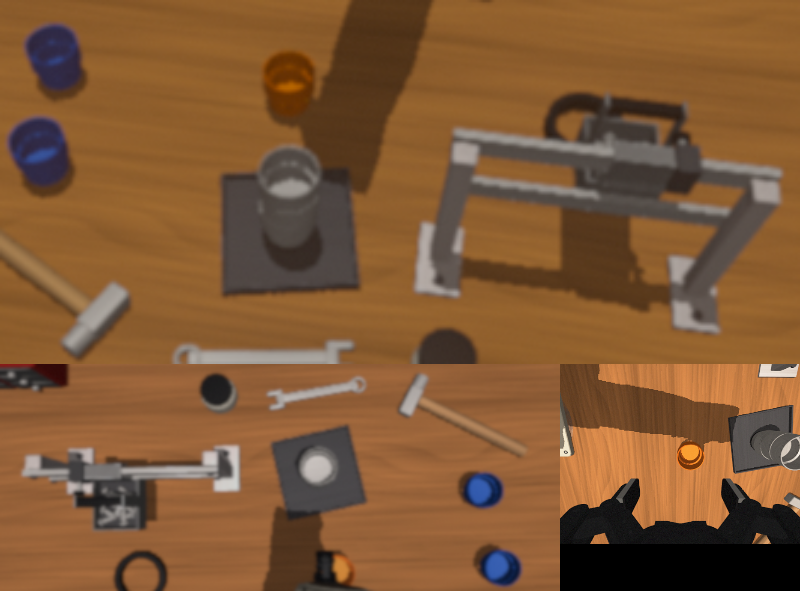

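The stack of three stands upright in the tray (at (288,190) in the scene crop), and the bin hangs against the stop at (640,155). No steel cup is left anywhere and the robot touches nothing.

```bash
python3 -c "
from workcell import bot
print(bot.job_done())"
```

```text
the job is handed in; nothing more can be done
None
```

I handed the job in at about 40 s: the bin hangs level on the upper bar with its hook against the stop, and all three steel cups stand upright and fully nested in the tray. The hammer, wrench, jar and tape were left alone; no verdict came back.

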